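Try three thumb screws in their gauge nuts and reject the one that binds

ROBOT

A 6-joint arm with a two-finger parallel gripper is mounted at the origin on the work surface. World frame = base frame: x ahead of the robot, y to its left, z up, the work surface at z = 0. Lengths are in m, angles in rad, forces in N, time in s.
With the tool pointing down it reaches from about 0.35 to 0.975 m from the base axis. Payload 4.9 kg.
Tool frame: the origin (TCP) lies at the very end of the fingers, on their centre line; the grasp point (between the pads) lies behind it (manip.pinch_z is the y of the grasp point in the tool frame, in m); y points along the fingers, x is the direction in which the jaws open and shut, and the axes are right-handed (so a half turn about y gives the same grasp; the last joint's range is limited). The gripper opens to 85 mm and grips with 20 to 120 N. Pads are 22 mm wide; open, the fingers measure 114 mm over their backs; the gripper's body (76 mm by 85 mm) begins 54 mm behind the grasp point. The pads swing forward as they close: fully open they stand 13 mm farther back than shut.
Start: joints at [1.211, 0.053, 1.613, -0, 1.476, -0.119], TCP at [0.149, 0.607, 0.231] pointing down, gripper open.
Joint ranges: [-3.01, 3.01], [-1.01, 2.22], [0.06, 2.58], [-1.02, 4.17], [0.09, 2.62], [-3.14, 3.14]. Speed limits (rad/s): [2.57, 2.57, 3.14, 3.14, 3.14, 3.14].

INTERFACE

Orientations are given as a unit quaternion [w, x, y, z].
In Python, from plant import manip gives the robot as it stands.
- The arm moves only by the tool drive_tool, never from a script. Its argument "motion" is a list of rows, each a list of 3 entries, a list of its own where there are three numbers: the shift along the tool's x, y, z in units of 25 mm (1.0 is 25 mm), then the turn, a rotation vector about the tool's x, y, z in units of 5 degrees (1.0 is 5 degrees), then the closure, from -1 (fully open) to 1 (shut). A call has 1 to 12 rows; each row shifts and turns the commanded pose from where the row before left it, along the tool's axes as they then stand; what a row does not reach is not made up. A row lasts 1/10 s, in which the tool goes at most 50 mm and 8.59 degrees, less where a joint would pass 70% of its speed; a pose out of reach is approached as far as the arm can. A call is refused whole if a number of a shift passes 1 or a number of a turn 1, either way. A call with a gripper value outside its range is refused whole. The fingers move at their own pace and stop on an object; the grip force is fixed at half the most. Time passes only in rows, so rows that do not move let the fingers close. It gives the time, the measured TCP pose, the force and the opening at its end, in the units of the state.
- manip.state(): the state, without advancing time (a new reading comes with each control period).
- manip.grab_frame(name): name is "side" or "top" or "wrist"; returns a dict with "img" (420x560x3 uint8, blue, green, red), "range_z" (420x560 float32, m along the optical axis (not along the pixel's ray), 0 where there is no reading), "camera_matrix" (3x3 intrinsics, pixels), "k1" (the pictures are not rectified: a ray, as slopes to the right and down, at radius r is drawn at 1 + k1 r^2 times it, then the intrinsics apply), "world_from_camera" (4x4, takes a point from camera to world coordinates); the wrist camera has in their place "T_tool_cam" (4x4, takes a point from camera to tool coordinates, whose origin is the TCP and whose axes are the tool frame's). Camera axes: x right, y down, z forward; pixel columns grow to the right and rows downward; lengths in m; the calibration is good to about 2 mm. A picture is of the moment at which its call begins: read the wrist's pose just before it.
- manip.job_done(): hands the job in, once; it reports no verdict.
The state is a dict: "time": time; "joint_pos": joint angles; "joint_vel": joint speeds; "joint_efforts": joint torques, N m; "tool_pos": TCP position; "tool_rot": TCP orientation; "contact_force": force on the tool from outside, world axes, zero at the start; "ft_torque": the same for the moment, N m; "gripper_width": opening from 0.0 (shut) to 1.0 (fully open).
Only numpy, scipy, OpenCV 4.12 (cv2) and the standard library are available. Lean on these libraries where they do the work, as an engineer would, in place of code of your own. Each camera call takes 0.05 s, during which the arm holds its last target. There are 200 camera calls.

TASK

Three thumb screws are started in gauge nuts on the leaning rack; one of them binds. First turn every screw clockwise as far as it goes (a good one turns freely for about a fifth of a turn, the bad one jams after a few degrees), then pull the bad one out of the rack together with its nut and stand it upright on its nut inside the red tray. The good ones stay seated in the rack, screwed down, and nothing else on the bench is to be disturbed.

Things in the scene. Friction and masses are not known exactly. Their poses are not given: they have to be found in the camera images.
- knob_a (a point): Knob centre (half-way along, on the axis) of thumb screw a; the pocket it stands in varies. Black knob, diameter 34 mm, 18 mm long, white index line on top. z runs along the screw's axis out of the knob's top, in the rack 0.6 rad off vertical, leaning to the robot's side. Along the axis below the point: knob's lower end 9 mm, nut's top 19, rack face 27, nut's underside 41. x, y do not turn with the knob
- knob_b (a point): Knob centre (half-way along, on the axis) of thumb screw b; the pocket it stands in varies. Black knob, diameter 34 mm, 18 mm long, white index line on top. z runs along the screw's axis out of the knob's top, in the rack 0.6 rad off vertical, leaning to the robot's side. Along the axis below the point: knob's lower end 9 mm, nut's top 19, rack face 27, nut's underside 41. x, y do not turn with the knob
- knob_c (a point): Knob centre (half-way along, on the axis) of thumb screw c; the pocket it stands in varies. Black knob, diameter 34 mm, 18 mm long, white index line on top. z runs along the screw's axis out of the knob's top, in the rack 0.6 rad off vertical, leaning to the robot's side. Along the axis below the point: knob's lower end 9 mm, nut's top 19, rack face 27, nut's underside 41. x, y do not turn with the knob
- screw_a (a joint): Turn of thumb screw a in its nut, rad, growing clockwise seen from the knob's top; starts between 0 and 0.2. A good screw turns lightly (about 0.02 N m) to a stop at 1.3; the binding one jams solid at 0.3. Past its stop the knob slips in a light grip. The screw never leaves its nut
- screw_b (a joint): Turn of thumb screw b in its nut, rad, growing clockwise seen from the knob's top; starts between 0 and 0.2. A good screw turns lightly (about 0.02 N m) to a stop at 1.3; the binding one jams solid at 0.3. Past its stop the knob slips in a light grip. The screw never leaves its nut
- screw_c (a joint): Turn of thumb screw c in its nut, rad, growing clockwise seen from the knob's top; starts between 0 and 0.2. A good screw turns lightly (about 0.02 N m) to a stop at 1.3; the binding one jams solid at 0.3. Past its stop the knob slips in a light grip. The screw never leaves its nut
- rack: Fixed dark steel rack, 130 x 290 mm (x, y), up to 85 mm high; face leans 0.6 rad to its -x. Three pockets 85 mm apart along y, each holding a brass nut 32 mm square, 22 mm high, sunk 14 mm with 1 mm play: it cannot turn there, and comes straight out along the axis as its knob is pulled. Screw and nut weigh about 0.19 kg. Origin: centre of the footprint, on the bench
- reject_tray: Fixed red open tray, empty, 130 x 110 mm outside (x, y), 40 mm high, walls and floor 4 mm thick. Origin at the centre of its underside, on the bench
- keep_tray: Fixed green tray of the same size that holds two screws passed earlier (up to 56 mm high); not used. Origin at the centre of its underside. It and the red tray stand at either side of the rack, and may change sides
- bottle_tall: Red bottle, 48 mm diameter, 150 mm high, beyond the rack; leave alone. Origin at its underside
- bottle_small: Red bottle, 38 mm diameter, 100 mm high, beyond the rack; leave alone. Origin at its underside
- jar: Amber jar, 64 mm diameter, 75 mm high, beyond the rack; leave alone. Origin at its underside
- screwdriver: Screwdriver lying on the bench; leave alone
- wrench: Wrench lying on the bench; leave alone
- sleeve: Steel cylinder, 40 mm diameter, 30 mm high, near the robot; leave alone. Origin at its underside

How it is judged:
On the way:
1. all three screws have been turned clockwise as far as they go, in the rack: two run freely, the third is up against its jam (((distance of each of knob_b, knob_c, knob_a from where it was at the start of the episode below 0.012 m and value of joint each of screw_b, screw_c above 1.15 rad and value of joint screw_a above 0.25 rad) or (distance of each of knob_a, knob_c, knob_b from where it was at the start of the episode below 0.012 m and value of joint each of screw_a, screw_c above 1.15 rad and value of joint screw_b above 0.25 rad) or (distance of each of knob_a, knob_b, knob_c from where it was at the start of the episode below 0.012 m and value of joint each of screw_a, screw_b above 1.15 rad and value of joint screw_c above 0.25 rad))), for 0.2 s.
At the end, for the whole second after the job is handed in: The two free screws are turned at least 1.15 rad and have their knobs within 12 mm of where they started, seated in the rack; the binding screw stands upright (within 0.2 rad) on its nut on the floor of the red tray (((distance of each of knob_b, knob_c from where it was at the start of the episode below 0.012 m and value of joint each of screw_b, screw_c above 1.15 rad and x of knob_a in the frame of reject_tray between -0.06 and 0.06 m and y of knob_a in the frame of reject_tray between -0.05 and 0.05 m and z of knob_a in the frame of reject_tray below 0.055 m and angle between knob_a's own z axis and vertical below 0.2 rad) or (distance of each of knob_a, knob_c from where it was at the start of the episode below 0.012 m and value of joint each of screw_a, screw_c above 1.15 rad and x of knob_b in the frame of reject_tray between -0.06 and 0.06 m and y of knob_b in the frame of reject_tray between -0.05 and 0.05 m and z of knob_b in the frame of reject_tray below 0.055 m and angle between knob_b's own z axis and vertical below 0.2 rad) or (distance of each of knob_a, knob_b from where it was at the start of the episode below 0.012 m and value of joint each of screw_a, screw_b above 1.15 rad and x of knob_c in the frame of reject_tray between -0.06 and 0.06 m and y of knob_c in the frame of reject_tray between -0.05 and 0.05 m and z of knob_c in the frame of reject_tray below 0.055 m and angle between knob_c's own z axis and vertical below 0.2 rad))); the robot touches nothing.
It fails at once if a bystander is moved more than 30 mm (distance of any of bottle_tall, bottle_small, jar, screwdriver, wrench, sleeve from where it was at the start of the episode above 0.03 m).
It also fails if it takes over 61 s, if anything falls off the work surface, if the arm or the gripper's body presses on something with over 40 N, if the wrist force passes 120 N, or if a joint passes its speed limit or range.

## Working session

There is one attempt and no reset: what is moved stays moved. The work goes in short steps, Python scripts to look and compute and a tool call to move; the robot and the scene stay as the last step left them, time stands still between calls to the robot, and variables do not carry over. Pictures are saved under pics/ and viewed, about 8 in all and at most 12, crops included, and the job is handed in when it is done.

Besides the shell and the picture viewer there is one more tool, called after "Request:" by a JSON object that holds its "op" and its "data". drive_tool: Moves the arm, as the interface text tells. Its arguments: {"type":"object","properties":{"motion":{"type":"array","items":{"type":"array"}}},"required":["motion"]}

```bash
mkdir -p pics; ls
python3 - <<'E'
from plant import manip
import cv2,numpy as np
s=manip.state();print(s, manip.pinch_z)
for n in("top","side"):
    f=manip.grab_frame(n);cv2.imwrite(f"pics/{n}0.png",f["img"]);np.savez(f"{n}0.npz",**f)
    print(n,f["camera_matrix"],f["k1"],f["world_from_camera"])
E
```

```text
pics
{'time': 0.0, 'joint_pos': array([ 1.21098514e+00,  5.34084360e-02,  1.61427354e+00, -2.07020213e-05,
        1.47600931e+00, -1.18985038e-01]), 'joint_vel': array([-0.00068149,  0.00127396, -0.00039889, -0.0010781 ,  0.00068763,
       -0.00026838]), 'joint_efforts': array([-8.97542814e-04, -3.93701792e+01, -3.70173562e+01, -2.12835416e-04,
        7.50994252e-03,  6.25903382e-06]), 'tool_pos': array([0.14884267, 0.60638177, 0.23004327]), 'tool_rot': array([-0.55604845,  0.55683148,  0.43568839, -0.43694903]), 'contact_force': array([-0.48737062,  1.15628425,  0.24292941]), 'ft_torque': array([ 0.05666063,  0.00684088, -0.00447002]), 'gripper_width': 1.0002395921652938} -0.0187
top [[426.60553787   0.         279.17688186]
 [  0.         426.60553787 211.8037931 ]
 [  0.           0.           1.        ]] -0.0748634826315144 [[-0.01363041 -0.99238595  0.12241051  0.44910659]
 [-0.99990072  0.01309033 -0.00521517  0.02854773]
 [ 0.00357307 -0.12246944 -0.99246585  0.93124867]
 [ 0.          0.          0.          1.        ]]
side [[397.08221795   0.         277.82171701]
 [  0.         397.08221795 212.67291635]
 [  0.           0.           1.        ]] -0.07620759289851825 [[ 0.83978129 -0.34909413  0.41581327  0.19822154]
 [-0.54276453 -0.5211994   0.65860296 -0.54773092]
 [-0.0131928  -0.77877113 -0.62716941  0.64388818]
 [ 0.          0.          0.          1.        ]]
```

View pics/top0.png

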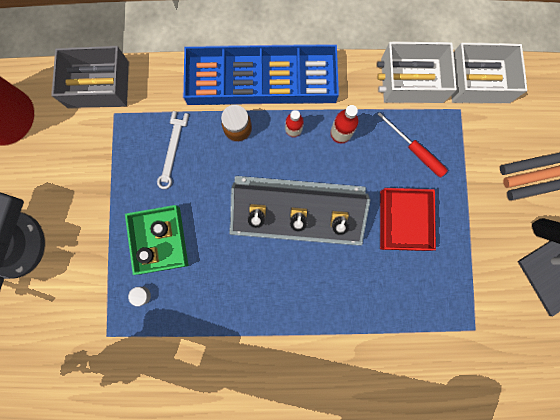

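View pics/side0.png

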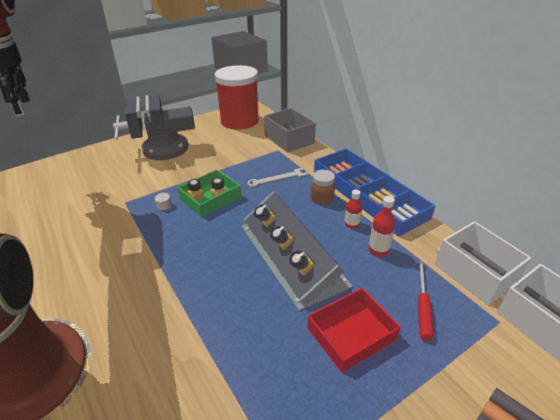

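The top view shows the rack at about (300,210), yawed a few degrees, with knobs near (256,216), (298,221) and (340,226). The red tray is at (409,219) and the green tray at (156,239). The side view agrees with this layout.

```bash
cat > h.py <<'E'
import numpy as np,cv2
def cloud(f,T=None):
    K=f["camera_matrix"];z=f["range_z"];h,w=z.shape
    u,v=np.meshgrid(np.arange(w),np.arange(h))
    p=np.stack([u,v],-1).reshape(-1,1,2).astype(float)
    n=cv2.undistortPoints(p,K,np.array([float(f["k1"]),0,0,0])).reshape(h,w,2)
    P=np.concatenate([n*z[...,None],z[...,None]],-1)
    T=f["world_from_camera"] if T is None else T
    return P@T[:3,:3].T+T[:3,3]
E
python3 - <<'E'
import numpy as np,cv2
from h import *
from scipy.spatial.transform import Rotation as R
for n in("top","side"):
    f=np.load(f"{n}0.npz");P=cloud(f);im=f["img"].astype(int);ok=f["range_z"]>0
    b,g,r=im[...,0],im[...,1],im[...,2]
    red=ok&(r>120)&(g<60)&(b<70)
    box=(abs(P[...,1])<.35)
    cnt,lab,st,ce=cv2.connectedComponentsWithStats(red.astype(np.uint8))
    for i in range(1,cnt):
        if st[i,4]>400:
            q=P[lab==i];print(n,"red",st[i],np.percentile(q,[2,50,98],axis=0).round(3).tolist(), cv2.minAreaRect((q[:,:2]*1000).astype(np.float32)))
    # rack: grey-ish, raised, region from top view
    if n=="top": m=ok.copy();m[:]=0;m[175:247,228:372]=1
    else: m=ok.copy();m[:]=0;m[190:305,238:352]=1
    m&=ok&(P[...,2]>.02)&(P[...,2]<.15)&(abs(r-b)<40)
    if n=="side": m&=(P[...,0]>.4)&(P[...,0]<.62)
    q=P[m];best=None;rng=np.random.default_rng(0)
    for _ in range(2000):
        a=q[rng.choice(len(q),3,False)];nn=np.cross(a[1]-a[0],a[2]-a[0]);L=np.linalg.norm(nn)
        if L<1e-6: continue
        nn/=L;nn*=np.sign(nn[2]+1e-9)
        if abs(np.arccos(min(1,nn[2]))-.6)>.15: continue
        c=(abs((q-a[0])@nn)<.002).sum()
        if best is None or c>best[0]:best=(c,nn,a[0])
    inl=q[abs((q-best[2])@best[1])<.003];c0=inl.mean(0);nn=np.linalg.svd(inl-c0,full_matrices=False)[2][2];nn*=np.sign(nn[2])
    print(n,"plane",len(q),len(inl),nn.round(3),c0.round(3),"tilt",np.arccos(nn[2]),"yaw",np.arctan2(-nn[1],-nn[0]), "zrange",inl[:,2].min(),inl[:,2].max())
    yr=np.cross([0,0,1],-nn*[1,1,0]);yr/=np.linalg.norm(yr);xr=np.cross(yr,nn)
    hh=(P-c0)@nn; mk=ok&(abs(hh-.036)<.004)&(abs((P-c0)@yr)<.13)&(abs((P-c0)@xr)<.06)
    cnt,lab,st,ce=cv2.connectedComponentsWithStats(mk.astype(np.uint8))
    for i in range(1,cnt):
        if st[i,4]>15:
            Q=P[lab==i];a=(Q-c0)@xr;b2=(Q-c0)@yr
            mid=lambda t:(t.min()+t.max())/2
            C=c0+mid(a)*xr+mid(b2)*yr+.027*nn
            print(" knob",ce[i].round(),st[i,4],"ext",np.ptp(a).round(4),np.ptp(b2).round(4),"h",np.median(hh[lab==i]).round(4),"C",C.round(4))
    print(" yr",yr.round(3))
E
```

```text
top red [409 140  39  37 481] [[0.64, -0.341, 0.014], [0.674, -0.306, 0.024], [0.712, -0.27, 0.028]] ((676.4105834960938, -305.91815185546875), (99.61599731445312, 24.35359764099121), 45.3105583190918)
top red [ 380  188   56   62 3029] [[0.479, -0.305, 0.001], [0.542, -0.257, 0.005], [0.604, -0.196, 0.042]] ((542.50634765625, -255.30343627929688), (135.50489807128906, 125.82937622070312), 1.1906005144119263)
top plane 6076 4608 [-0.56   0.054  0.827] [ 0.554 -0.014  0.058] tilt 0.5972765265014685 yaw -0.0955436975562975 zrange 0.024753441704001733 0.08610477302238961
 knob [256. 219.] 208 ext 0.0356 0.0327 h 0.0363 C [0.5438 0.0702 0.0777]
 knob [298. 223.] 213 ext 0.0351 0.0341 h 0.0361 C [ 0.5354 -0.0146  0.0776]
 knob [341. 227.] 218 ext 0.0367 0.0344 h 0.0361 C [ 0.5269 -0.0989  0.0773]
 yr [ 0.095  0.995 -0.   ]
side red [ 217   84   34   45 1110] [[0.731, 0.588, 0.007], [0.754, 0.608, 0.083], [0.795, 0.665, 0.153]] ((757.2589111328125, 625.416015625), (40.785675048828125, 115.98872375488281), 40.08940124511719)
side red [ 308  289   92   83 3609] [[0.476, -0.308, 0.003], [0.545, -0.251, 0.006], [0.606, -0.201, 0.041]] ((541.79150390625, -242.7445068359375), (132.99111938476562, 130.1344757080078), 86.91690826416016)
side red [418 293  15  47 555] [[0.639, -0.348, 0.013], [0.669, -0.316, 0.024], [0.712, -0.276, 0.028]] ((676.6001586914062, -310.3730773925781), (97.8205337524414, 23.799240112304688), 45.21798324584961)
side plane 4714 3507 [-0.562  0.054  0.826] [ 0.549 -0.041  0.056] tilt 0.5994567004839079 yaw -0.09553645278607598 zrange 0.02436746577371207 0.08490612676302545
 knob [260. 211.] 139 ext 0.0353 0.0348 h 0.036 C [0.5436 0.0699 0.0771]
 knob [277. 233.] 167 ext 0.0335 0.0334 h 0.0362 C [ 0.5353 -0.0161  0.0771]
 knob [296. 258.] 207 ext 0.0355 0.0342 h 0.0362 C [ 0.5272 -0.0994  0.077 ]
 yr [ 0.095  0.995 -0.   ]
```

```bash
cat >> h.py <<'E'
from scipy.spatial.transform import Rotation as R
N=np.array([-.561,.054,.826]);N/=np.linalg.norm(N)
YR=np.array([.095,.995,0]);YR-=YR@N*N;YR/=np.linalg.norm(YR)
KN=dict(L=np.array([.5437,.070,.0773]),M=np.array([.5354,-.0153,.0773]),Rr=np.array([.527,-.0991,.0773]))
def Rt(th,n=N,y=YR):  # tool y=-n, tool x = y turned by th about tool y
    ty=-n;x=R.from_rotvec(th*ty).apply(y);return R.from_matrix(np.stack([x,ty,np.cross(x,ty)],1))
def rel(s,pos,Rg):
    q=s["tool_rot"];R0=R.from_quat(q,scalar_first=True)
    rv=(R0.inv()*Rg).as_rotvec(degrees=True)/5
    sh=Rg.inv().apply(pos-s["tool_pos"])/.025
    return rv,sh   # turn first, then shift (in goal tool axes)
E
python3 - <<'E'
from plant import manip
from h import *
s=manip.state();print(R.from_quat(s["tool_rot"],scalar_first=True).as_matrix().round(3))
for d in range(-180,180,30):
    rv,sh=rel(s,KN["L"]+.1*N,Rt(np.radians(d)));print(d,rv.round(2),sh.round(2),np.linalg.norm(rv)*5)
E
```

```text
[[ 0.238 -0.001 -0.971]
 [ 0.971 -0.002  0.238]
 [-0.002 -1.     0.   ]]
-180 [  0.76  32.87 -10.15] [19.85 11.07 11.23] 172.0674013950064
-150 [ -3.16 -30.39   9.02] [11.58 11.07 19.65] 159.28069707792864
-120 [ -4.78 -24.74   7.01] [ 0.2  11.07 22.81] 130.76383313597142
-90 [ -5.88 -19.01   5.06] [-11.23  11.07  19.85] 102.64727675117184
-60 [ -6.56 -13.23   3.16] [-19.65  11.07  11.58] 75.50063191536563
-30 [-6.87 -7.43  1.3 ] [-22.81  11.07   0.2 ] 51.004649798801324
0 [-6.85 -1.61 -0.51] [-19.85  11.07 -11.23] 35.294523505011426
30 [-6.52  4.21 -2.28] [-11.58  11.07 -19.65] 40.439915247542125
60 [-5.87 10.02 -4.  ] [ -0.2   11.07 -22.81] 61.39918469297682
90 [-4.87 15.81 -5.66] [ 11.23  11.07 -19.85] 87.43744307467838
120 [-3.49 21.57 -7.26] [ 19.65  11.07 -11.58] 115.12582894311433
150 [-1.66 27.27 -8.76] [22.81 11.07 -0.2 ] 143.4652165458689
```

Request:
{"op": "drive_tool", "data": {"motion": [[[0,0,0],[-0.857,-0.2,-0.064],-1],[[0,0,0],[-0.857,-0.2,-0.064],-1],[[0,0,0],[-0.857,-0.2,-0.064],-1],[[0,0,0],[-0.857,-0.2,-0.064],-1],[[0,0,0],[-0.857,-0.2,-0.064],-1],[[0,0,0],[-0.857,-0.2,-0.064],-1],[[0,0,0],[-0.857,-0.2,-0.064],-1],[[0,0,0],[-0.857,-0.2,-0.064],-1],[[-0.8,0.4,-0.4],[0,0,0],-1],[[-1,0.5,-0.5],[0,0,0],-1],[[-1,0.5,-0.5],[0,0,0],-1],[[-1,0.5,-0.5],[0,0,0],-1]]}}

```text
time: 1.3
tool_pos: [0.2058, 0.5048, 0.2178]
tool_rot: [-0.346, 0.654, 0.595, -0.314]
contact_force: [0.4, -0.8, 0.1]
gripper_width: 0.999
```

Request:
{"op": "drive_tool", "data": {"motion": [[[-1,0.5,-0.6],[0,0,0],-1],[[-1,0.5,-0.6],[0,0,0],-1],[[-1,0.5,-0.6],[0,0,0],-1],[[-1,0.5,-0.6],[0,0,0],-1],[[-1,0.5,-0.6],[0,0,0],-1],[[-1,0.5,-0.6],[0,0,0],-1],[[-1,0.5,-0.6],[0,0,0],-1],[[-1,0.5,-0.6],[0,0,0],-1],[[-1,0.5,-0.6],[0,0,0],-1],[[-1,0.5,-0.6],[0,0,0],-1],[[-1,0.5,-0.6],[0,0,0],-1],[[-1,0.5,-0.6],[0,0,0],-1]]}}

```text
time: 2.5
tool_pos: [0.4091, 0.1839, 0.1955]
tool_rot: [-0.346, 0.654, 0.595, -0.313]
contact_force: [0.6, 0.2, 0.2]
gripper_width: 0.998
```

Run:
```python
from plant import manip
from h import *
s=manip.state();print(s["time"],s["tool_pos"],s["joint_pos"])
rv,sh=rel(s,KN["L"]+.1*N,Rt(0));print(rv,sh)
```

```text
2.5 [0.40906273 0.18386525 0.19550784] [ 0.43416406 -0.75764398  2.37085692 -0.33979543  1.02180304 -0.93687347]
[ 0.00723217 -0.01812117  0.01241956] [-4.01900461  3.17310844 -2.12109649]
```

Request:
{"op": "drive_tool", "data": {"motion": [[[-0.8,0.6,-0.4],[0,0,0],-1],[[-0.8,0.6,-0.4],[0,0,0],-1],[[-0.8,0.6,-0.4],[0,0,0],-1],[[-0.8,0.6,-0.4],[0,0,0],-1],[[-0.6,0.4,-0.4],[0,0,0],-1],[[0,0,0],[0,0,0],-1],[[0,0,0],[0,0,0],-1]]}}

```text
time: 3.2
tool_pos: [0.4798, 0.0825, 0.1657]
tool_rot: [-0.347, 0.655, 0.594, -0.313]
contact_force: [0.2, 0.2, 0.2]
gripper_width: 0.999
```

```bash
cat >> h.py <<'E'
def wr(manip,name):
    s=manip.state();f=manip.grab_frame("wrist");T=np.eye(4);T[:3,:3]=R.from_quat(s["tool_rot"],scalar_first=True).as_matrix();T[:3,3]=s["tool_pos"]
    cv2.imwrite(f"pics/{name}.png",f["img"]);return s,f,cloud(f,T@f["T_tool_cam"])
def knobs(f,P,c0,n=N,h0=.009,tol=.003):
    "top discs at height h0 over point c0 along n, within 30 mm of the axis"
    d=P-c0;hh=d@n;x=np.cross(YR,n)
    m=(f["range_z"]>0)&(abs(hh-h0)<tol)&(np.linalg.norm(d-hh[...,None]*n,axis=-1)<.030)
    a=d[m]@x;b=d[m]@YR
    if len(a)<20: return None
    lo=lambda t:np.percentile(t,.5);hi=lambda t:np.percentile(t,99.5)
    return dict(n=int(m.sum()),dx=round((lo(a)+hi(a))/2,4),dy=round((lo(b)+hi(b))/2,4),ex=round(hi(a)-lo(a),4),ey=round(hi(b)-lo(b),4),h=round(float(np.median(hh[m])),4))
E
python3 - <<'E'
from plant import manip
from h import *
s,f,P=wr(manip,"w1")
rv,sh=rel(s,KN["L"]+.1*N,Rt(0));print(rv,sh,s["joint_pos"])
for k in KN: print(k,knobs(f,P,KN[k]))
E
```

```text
[-0.00679926 -0.03236073  0.0045393 ] [-0.25441861  0.38340848 -0.14772495] [ 0.07143257 -0.66164564  2.36879173 -0.12505869  0.8466519  -1.3467832 ]
L {'n': 1719, 'dx': np.float64(-0.0006), 'dy': np.float64(0.0001), 'ex': np.float64(0.0333), 'ey': np.float64(0.0326), 'h': 0.0081}
M {'n': 1712, 'dx': np.float64(-0.0006), 'dy': np.float64(0.001), 'ex': np.float64(0.0339), 'ey': np.float64(0.0323), 'h': 0.0081}
Rr {'n': 1694, 'dx': np.float64(-0.0002), 'dy': np.float64(0.0005), 'ex': np.float64(0.0339), 'ey': np.float64(0.0326), 'h': 0.008}
```

View pics/w1.png

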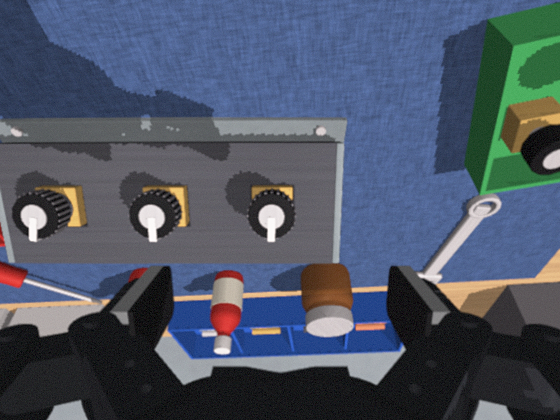

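Wrist view: the three knobs are in a row at (32,215), (152,214) and (270,214), with index lines pointing down. The positions agree with the static cameras to 1 mm. I'll go down on knob L.

Request:
{"op": "drive_tool", "data": {"motion": [[[-0.25,0.4,-0.15],[0,-0.03,0],-1],[[0,0.9,0],[0,0,0],-1],[[0,0.9,0],[0,0,0],-1],[[0,0.9,0],[0,0,0],-1],[[0,0.8,0],[0,0,0],-1],[[0,0.6,0],[0,0,0],-1],[[0,0.4,0],[0,0,0],-1],[[0,0,0],[0,0,0],-1],[[0,0,0],[0,0,0],-1]]}}

```text
time: 4.15
tool_pos: [0.5512, 0.0707, 0.0675]
tool_rot: [-0.345, 0.654, 0.596, -0.314]
contact_force: [0.2, -0.5, 0.1]
gripper_width: 1.002
```

Run:
```python
from plant import manip
from h import *
s=manip.state()
print(rel(s,KN["L"]-.018*N,Rt(0)),s["contact_force"],s["ft_torque"])
```

```text
(array([0.00732756, 0.02335564, 0.02166202]), array([-0.05688966,  0.22969936,  0.02364402])) [ 0.22237258 -0.48374983  0.10406734] [ 0.03274121  0.23803399 -0.01311122]
```

Request:
{"op": "drive_tool", "data": {"motion": [[[-0.05,0.12,0.02],[0,0,0],-1],[[0,0.1,0],[0,0,0],-1],[[0,0,0],[0,0,0],1],[[0,0,0],[0,0,0],1],[[0,0,0],[0,0,0],1],[[0,0,0],[0,0,0],1],[[0,0,0],[0,0,0],1],[[0,0,0],[0,0,0],1],[[0,0,0],[0,0,0],1],[[0,0,0],[0,0,0],1]]}}

```text
time: 5.15
tool_pos: [0.5541, 0.0682, 0.0628]
tool_rot: [-0.345, 0.654, 0.595, -0.314]
contact_force: [-7.1, 1.0, 4.8]
gripper_width: 0.38
```

Run:
```python
from plant import manip
from h import *
s=manip.state()
print(rel(s,KN["L"]-.018*N,Rt(0)),s["contact_force"],s["ft_torque"],s["ft_torque"]@N,s["gripper_width"])
```

```text
(array([0.00999456, 0.01001519, 0.010337  ]), array([0.0306291 , 0.00324698, 0.02040114])) [-7.05251145  0.98787146  4.832677  ] [-0.0584189   0.49484826 -0.04918815] 0.01886621585037683 0.38043663887086904
```

Request:
{"op": "drive_tool", "data": {"motion": [[[0,0,0],[0,1,0],1],[[0,0,0],[0,1,0],1],[[0,0,0],[0,1,0],1],[[0,0,0],[0,1,0],1],[[0,0,0],[0,1,0],1],[[0,0,0],[0,0,0],1]]}}

```text
time: 5.75
tool_pos: [0.5538, 0.0678, 0.0626]
tool_rot: [-0.466, 0.707, 0.506, -0.165]
contact_force: [-7.9, -1.1, 6.8]
gripper_width: 0.376
```

```bash
cat >> h.py <<'E'
def chk(manip,k,th=0):
    s=manip.state();rv,sh=rel(s,KN[k]-.018*N,Rt(th));R0=R.from_quat(s["tool_rot"],scalar_first=True)
    t=(Rt(0).inv()*R0).as_rotvec(degrees=True)
    print("turned",t.round(2),"sh",R0.inv().apply(KN[k]-.018*N-s["tool_pos"])/.025,"F tool",R0.inv().apply(s["contact_force"]).round(2),"M tool",R0.inv().apply(s["ft_torque"]).round(3),"w",s["gripper_width"],"j6",s["joint_pos"][5],s["time"])
E
python3 -c "
from plant import manip
from h import *
chk(manip,'L')"
```

```text
turned [ 0.   25.01 -0.  ] sh [0.03927127 0.00163303 0.02765586] F tool [ -2.82 -10.02   1.55] M tool [ 0.385 -0.004  0.851] w 0.37596405981546027 j6 -0.9202019796685311 5.75
```

Request:
{"op": "drive_tool", "data": {"motion": [[[0,0,0],[0,1,0],1],[[0,0,0],[0,1,0],1],[[0,0,0],[0,1,0],1],[[0,0,0],[0,1,0],1],[[0,0,0],[0,1,0],1],[[0,0,0],[0,1,0],1],[[0,0,0],[0,1,0],1],[[0,0,0],[0,1,0],1],[[0,0,0],[0,1,0],1],[[0,0,0],[0,1,0],1],[[0,0,0],[0,0,0],1]]}}

```text
time: 6.85
tool_pos: [0.5533, 0.0678, 0.0621]
tool_rot: [-0.636, 0.711, 0.261, 0.149]
contact_force: [-8.4, -0.7, 8.1]
gripper_width: 0.379
```

```bash
python3 -c "
from plant import manip
from h import *
chk(manip,'L')"
```

```text
turned [7.000e-02 7.501e+01 7.000e-02] sh [ 0.03292119 -0.0017607   0.04292562] F tool [ -2.63 -11.42  -0.84] M tool [-0.184  0.083  1.019] w 0.37903026919383265 j6 -0.047636544026955475 6.85
```

Request:
{"op": "drive_tool", "data": {"motion": [[[0,0,0],[0,1,0],1],[[0,0,0],[0,1,0],1],[[0,0,0],[0,0,0],1]]}}

```text
time: 7.15
tool_pos: [0.5537, 0.068, 0.0622]
tool_rot: [-0.656, 0.695, 0.206, 0.209]
contact_force: [-3.5, -1.7, 4.0]
gripper_width: 0.381
```

```bash
python3 -c "
from plant import manip
from h import *
chk(manip,'L')"
```

```text
turned [-0.   84.75  0.  ] sh [ 0.01007653 -0.00735077  0.04097758] F tool [-0.69 -5.16 -1.95] M tool [-0.268 -0.697  0.554] w 0.3812234581740609 j6 0.12365967786963805 7.15
```

Request:
{"op": "drive_tool", "data": {"motion": [[[0,0,0],[0,0,0],-1],[[0,0,0],[0,0,0],-1],[[0,0,0],[0,0,0],-1],[[0,-1,0],[0,0,0],-1],[[0,-1,0],[0,0,0],-1],[[-0.1,0,-0.8],[0,0,0],-1],[[-0.1,0,-0.9],[0,0,0],-1],[[-0.1,0,-0.9],[0,0,0],-1],[[0,0,-0.8],[0,0,0],-1],[[0,0,0],[0,0,0],-1],[[0,0,0],[0,0,0],-1]]}}

```text
time: 8.25
tool_pos: [0.5179, -0.0143, 0.1038]
tool_rot: [-0.657, 0.694, 0.205, 0.211]
contact_force: [0.2, 0.4, -0.3]
gripper_width: 0.999
```

```bash
python3 -c "
from plant import manip
from h import *
chk(manip,'M')
s,f,P=wr(manip,'w2')
for k in KN: print(k,knobs(f,P,KN[k]))
"
```

```text
turned [-2.000e-02  8.502e+01 -7.000e-02] sh [-0.01977452  1.99009172  0.02774775] F tool [0.04 0.32 0.4 ] M tool [0.023 0.024 0.251] w 0.9990499717923824 j6 -0.2585499750392152 8.25
L {'n': 4996, 'dx': np.float64(-0.0007), 'dy': np.float64(0.0006), 'ex': np.float64(0.0326), 'ey': np.float64(0.033), 'h': 0.0081}
M {'n': 3457, 'dx': np.float64(-0.0003), 'dy': np.float64(0.0012), 'ex': np.float64(0.0336), 'ey': np.float64(0.0325), 'h': 0.0081}
Rr {'n': 113, 'dx': np.float64(0.0004), 'dy': np.float64(0.0156), 'ex': np.float64(0.0179), 'ey': np.float64(0.0041), 'h': 0.0073}
```

View pics/w2.png

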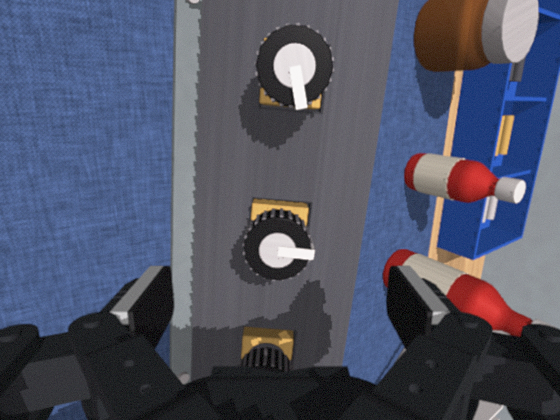

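The view shows knob L at (295,65). Its index line has turned about 75° clockwise compared with M at (277,248), and L is still seated. M is next, starting from the present wrist angle.

Request:
{"op": "drive_tool", "data": {"motion": [[[0,0.7,0],[0,0,0],-1],[[0,0.6,0],[0,0,0],-1],[[0,0.5,0],[0,0,0],-1],[[0,0.2,0],[0,0,0],-1],[[0,0,0],[0,0,0],-1],[[0,0,0],[0,0,0],1],[[0,0,0],[0,0,0],1],[[0,0,0],[0,0,0],1],[[0,0,0],[0,0,0],1],[[0,0,0],[0,0,0],1],[[0,0,0],[0,0,0],1],[[0,0,0],[0,0,0],1]]}}

```text
time: 9.5
tool_pos: [0.5459, -0.0167, 0.063]
tool_rot: [-0.657, 0.694, 0.206, 0.21]
contact_force: [-6.7, -0.2, 6.4]
gripper_width: 0.373
```

Request:
{"op": "drive_tool", "data": {"motion": [[[0,0,0],[0,1,0],1],[[0,0,0],[0,1,0],1],[[0,0,0],[0,1,0],1],[[0,0,0],[0,1,0],1],[[0,0,0],[0,1,0],1],[[0,0,0],[0,0,0],1]]}}

```text
time: 10.1
tool_pos: [0.5455, -0.0167, 0.0627]
tool_rot: [0.686, -0.632, -0.058, -0.356]
contact_force: [-9.5, 0.1, 8.6]
gripper_width: 0.381
```

```bash
python3 -c "
from plant import manip
from h import *
chk(manip,'M')"
```

```text
turned [ 7.0000e-02  1.1002e+02 -2.0000e-02] sh [-0.01275862  0.00986939  0.01436926] F tool [ -2.49 -12.41  -1.76] M tool [-0.334  0.054  0.773] w 0.3813818233142312 j6 0.16569609298556928 10.1
```

Request:
{"op": "drive_tool", "data": {"motion": [[[0,0,0],[0,1,0],1],[[0,0,0],[0,1,0],1],[[0,0,0],[0,1,0],1],[[0,0,0],[0,1,0],1],[[0,0,0],[0,1,0],1],[[0,0,0],[0,1,0],1],[[0,0,0],[0,1,0],1],[[0,0,0],[0,1,0],1],[[0,0,0],[0,1,0],1],[[0,0,0],[0,1,0],1],[[0,0,0],[0,1,0],1],[[0,0,0],[0,1,0],1]]}}

```text
time: 11.3
tool_pos: [0.5448, -0.0161, 0.0619]
tool_rot: [-0.623, 0.371, -0.293, 0.624]
contact_force: [-0.2, 6.6, 8.5]
gripper_width: 0.378
```

```bash
python3 -c "
from plant import manip
from h import *
chk(manip,'M')"
```

```text
turned [1.3000e-01 1.6994e+02 1.5000e-01] sh [ 0.00983206 -0.00144756  0.03505446] F tool [-5.76 -7.48  5.11] M tool [ 0.845 -0.631  0.908] w 0.3778566106446293 j6 1.2126908888656873 11.3
```

Request:
{"op": "drive_tool", "data": {"motion": [[[0,0,0],[0,0,0],-1],[[0,0,0],[0,0,0],-1],[[0,0,0],[0,0,0],-1],[[0,-1,0],[0,0,0],-1],[[0,-1,0],[0,-1,0],-1],[[0,0,0],[0,-1,0],-1],[[0,0,0],[0,-1,0],-1],[[0,0,0],[0,-1,0],-1],[[0.9,0,-0.5],[0,0,0],-1],[[1,0,-0.6],[0,0,0],-1],[[1,0,-0.6],[0,0,0],-1],[[0,0,0],[0,0,0],-1]]}}

```text
time: 12.5
tool_pos: [0.5095, -0.1007, 0.104]
tool_rot: [0.663, -0.472, 0.18, -0.552]
contact_force: [-0.0, 1.7, 0.6]
gripper_width: 1.001
```

```bash
python3 -c "
from plant import manip
from h import *
chk(manip,'Rr')
s,f,P=wr(manip,'w3')
chk(manip,'Rr')
for k in KN: print(k,knobs(f,P,KN[k]))
"
```

```text
turned [-2.1000e-01  1.5014e+02 -8.0000e-02] sh [-0.13441538  1.98991731  0.03881928] F tool [-1.34 -0.56  0.97] M tool [-0.204  0.049  0.144] w 1.0012045690791516 j6 0.5273399969523581 12.5
turned [-9.0000e-02  1.5011e+02 -5.0000e-02] sh [-0.07723699  1.98384596  0.02570842] F tool [-0.8   0.13 -0.76] M tool [-0.208 -0.039  0.134] w 1.002240888370433 j6 0.5293949360540414 12.55
L None
M {'n': 4065, 'dx': np.float64(-0.0004), 'dy': np.float64(0.0008), 'ex': np.float64(0.0326), 'ey': np.float64(0.0332), 'h': 0.0081}
Rr {'n': 3423, 'dx': np.float64(0.0001), 'dy': np.float64(0.0003), 'ex': np.float64(0.0333), 'ey': np.float64(0.0324), 'h': 0.008}
```

View pics/w3.png

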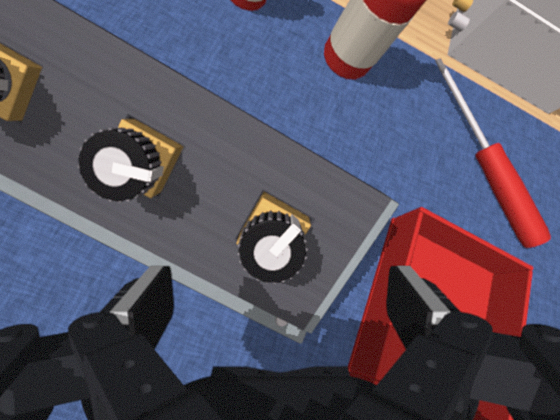

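View w3: M is at (115,163) and R at (272,248). M's index looks turned by only about 55–60° relative to R, so I'll measure it properly.

```bash
cat >> h.py <<'E'
def index(f,P,k):
    c=KN[k];d=P-c;hh=d@N;x=np.cross(YR,N);a=d@x;b=d@YR;r=np.hypot(a,b)
    m=(f["range_z"]>0)&(hh>.004)&(hh<.016)&(r>.0105)&(r<.016)&(f["img"].min(-1)>150)
    return int(m.sum()),round(float(np.degrees(np.arctan2(b[m].mean(),a[m].mean()))),1),round(float(hh[m].mean()),4)
E
python3 -c "
from plant import manip
from h import *
T=np.load('top0.npz');S=np.load('side0.npz')
for n,f in(('top',T),('side',S)):
  P=cloud(f);print(n,[index(f,P,k) for k in KN])
s,f,P=wr(manip,'w4')
for k in ('M','Rr'): print(k,index(f,P,k))
f=manip.grab_frame('top');P=cloud(f)
for k in KN: print('topnow',k,index(f,P,k))
f=manip.grab_frame('side');P=cloud(f)
for k in KN: print('sidenow',k,index(f,P,k))
"
```

```text
top [(10, 7.3, 0.0104), (8, 10.5, 0.0105), (10, -3.2, 0.009)]
side [(3, -3.8, 0.0096), (6, -3.5, 0.0101), (6, -16.4, 0.0111)]
M (159, -78.5, 0.0089)
Rr (123, -12.0, 0.0091)
topnow L (14, -122.7, 0.009)
topnow M (10, -98.9, 0.0101)
topnow Rr (10, 6.3, 0.0093)
sidenow L (0, nan, nan)
sidenow M (0, nan, nan)
sidenow Rr (0, nan, nan)h.py:39: RuntimeWarning: Mean of empty slice.
  return int(m.sum()),round(float(np.degrees(np.arctan2(b[m].mean(),a[m].mean()))),1),round(float(hh[m].mean()),4)
  ret = ret.dtype.type(ret / rcount)
```

M is at −78° and the stop is at about −74.5°, so M is fully down within measuring error. R is at −12°, about 0.2 rad. Now I'll grip and turn R.

Request:
{"op": "drive_tool", "data": {"motion": [[[-0.08,0.7,0.03],[0,0,0],-1],[[0,0.6,0],[0,0,0],-1],[[0,0.5,0],[0,0,0],-1],[[0,0.2,0],[0,0,0],-1],[[0,0,0],[0,0,0],-1],[[0,0,0],[0,0,0],1],[[0,0,0],[0,0,0],1],[[0,0,0],[0,0,0],1],[[0,0,0],[0,0,0],1],[[0,0,0],[0,0,0],1],[[0,0,0],[0,0,0],1],[[0,0,0],[0,0,0],1]]}}

```text
time: 13.9
tool_pos: [0.5378, -0.0985, 0.0629]
tool_rot: [0.664, -0.473, 0.179, -0.551]
contact_force: [-5.5, -0.3, 5.1]
gripper_width: 0.377
```

Request:
{"op": "drive_tool", "data": {"motion": [[[0,0,0],[0,1,0],1],[[0,0,0],[0,1,0],1],[[0,0,0],[0,1,0],1],[[0,0,0],[0,1,0],1],[[0,0,0],[0,0,0],1],[[0,0,0],[0,0,0],1]]}}

```text
time: 14.5
tool_pos: [0.5385, -0.0992, 0.0634]
tool_rot: [-0.623, 0.37, -0.29, 0.625]
contact_force: [-1.2, -3.8, 5.0]
gripper_width: 0.376
```

```bash
python3 -c "
from plant import manip
from h import *
chk(manip,'Rr')"
```

```text
turned [-9.0000e-02  1.6985e+02 -3.2000e-01] sh [ 0.02953972  0.00350025 -0.07201449] F tool [ 4.24 -4.56  1.42] M tool [-0.082 -0.036 -0.543] w 0.3763546553388036 j6 0.8515695251170039 14.5
```

Request:
{"op": "drive_tool", "data": {"motion": [[[0,0,0],[0,1,0],1],[[0,0,0],[0,1,0],1]]}}

```text
time: 14.7
tool_pos: [0.5393, -0.0998, 0.0643]
tool_rot: [-0.595, 0.314, -0.342, 0.656]
contact_force: [3.6, -6.5, 0.8]
gripper_width: 0.376
```

```bash
python3 -c "
from plant import manip
from h import *
chk(manip,'Rr')
s,f,P=wr(manip,'w5')
print(f['range_z'][f['range_z']>0].min())
for k in ('M','Rr'): print(k,index(f,P,k),knobs(f,P,KN[k]))
"
```

```text
turned [ -0.25 179.83  -0.55] sh [ 0.01701338  0.01069959 -0.11485505] F tool [6.09 1.73 3.85] M tool [ 0.421 -1.384 -0.849] w 0.3756581096461617 j6 1.0274602393247743 14.7
0.053760063
M (263, -78.7, 0.0088) {'n': 5522, 'dx': np.float64(0.0002), 'dy': np.float64(0.0006), 'ex': np.float64(0.0314), 'ey': np.float64(0.0338), 'h': 0.0081}
Rr (226, -21.5, 0.0094) {'n': 6693, 'dx': np.float64(0.0003), 'dy': np.float64(-0.0), 'ex': np.float64(0.033), 'ey': np.float64(0.0535), 'h': 0.0082}
```

View pics/w5.png

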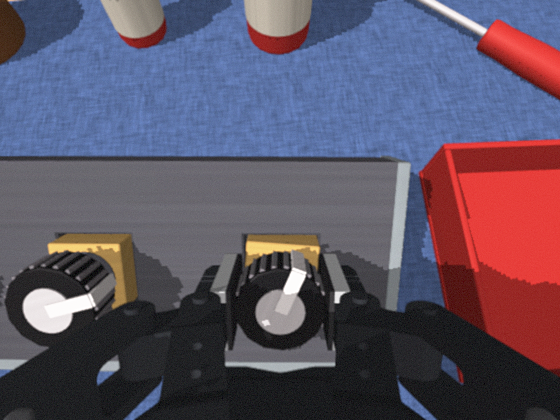

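View w5: R is in the fingers at (282,310) with its index at −21°. That is 17° plus the same 4° offset seen on M, and the resisting torque is 1.4 N m, so it is at its jam. R is the bad one. I'll pause, relieve the twist, and pull along the axis.

Request:
{"op": "drive_tool", "data": {"motion": [[[0,0,0],[0,0,0],1],[[0,0,0],[0,0,0],1],[[0,0,0],[0,0,0],1],[[0,0,0],[0,-0.6,0],1],[[0,-0.2,0],[0,0,0],1],[[0,-0.3,0],[0,0,0],1],[[0,-0.4,0],[0,0,0],1],[[0,-0.5,0],[0,0,0],1],[[0,-0.6,0],[0,0,0],1],[[0,-0.6,0],[0,0,0],1],[[0,-0.4,0],[0,0,0],1],[[0,0,0],[0,0,0],1]]}}

```text
time: 15.95
tool_pos: [0.4947, -0.0938, 0.1238]
tool_rot: [-0.604, 0.331, -0.329, 0.645]
contact_force: [-0.6, -0.5, -1.0]
gripper_width: 0.376
```

```bash
cat >> h.py <<'E'
UP=lambda th:Rt(th,np.array([0,0,1.]),np.array([.095,.9955,0]))
E
python3 -c "
from plant import manip
from h import *
chk(manip,'Rr')
s=manip.state()
for d in (175,180): print(rel(s,np.array([.542,-.252,.15]),UP(np.radians(d))))
f=manip.grab_frame('top');cv2.imwrite('pics/t2.png',cv2.resize(f['img'][150:280,180:460],None,fx=2.5,fy=2.5))
P=cloud(f);im=f['img'].astype(int);m=(im[...,2]>110)&(im[...,1]<60)&(P[...,2]>.034)&(P[...,2]<.047)&(P[...,0]<.63)&(P[...,1]<-.18)
print(cv2.minAreaRect((P[m][:,:2]*1000).astype(np.float32)),m.sum())
"
```

```text
turned [ 1.4000e-01  1.7691e+02 -4.0000e-02] sh [0.09374307 2.99113307 0.02433646] F tool [ 0.55  0.45 -1.06] M tool [-0.423  0.065 -0.024] w 0.3757635783890239 j6 1.0180119761503195 15.95
(array([-6.84990637, -0.36639716,  0.4723431 ]), array([ 6.31321118, -1.04911233,  1.94078549]))
(array([-6.86450967,  0.60350403,  0.17311792]), array([ 6.12003691, -1.04911233,  2.48363283]))
((541.0928955078125, -252.16152954101562), (112.19186401367188, 130.8845672607422), 87.86433410644531) 435
```

View pics/t2.png

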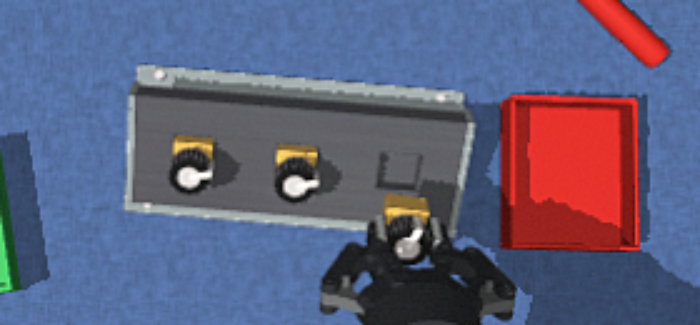

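t2 shows the pocket empty at (400,170), the screw with its nut in the gripper, L and M seated, and the tray clear. The tray centre measures (0.541, −0.252). I'll set the screw upright and carry it over.

Request:
{"op": "drive_tool", "data": {"motion": [[[0,-0.4,0],[-0.857,-0.046,0.059],1],[[0,0,0],[-0.857,-0.046,0.059],1],[[0,0,0],[-0.857,-0.046,0.059],1],[[0,0,0],[-0.857,-0.046,0.059],1],[[0,0,0],[-0.857,-0.046,0.059],1],[[0,0,0],[-0.857,-0.046,0.059],1],[[0,0,0],[-0.857,-0.046,0.059],1],[[0,0,0],[-0.857,-0.046,0.059],1],[[0.6,0,0.2],[0,0,0],1],[[0.8,0,0.25],[0,0,0],1],[[0.8,0,0.25],[0,0,0],1],[[0.8,0,0.25],[0,0,0],1]]}}

```text
time: 17.2
tool_pos: [0.5126, -0.1702, 0.1308]
tool_rot: [0.498, -0.498, 0.502, -0.502]
contact_force: [-0.7, 0.3, -1.1]
gripper_width: 0.38
```

Request:
{"op": "drive_tool", "data": {"motion": [[[0.8,0,0.25],[0,0,0],1],[[0.8,0,0.25],[0,0,0],1],[[0.8,0,0.25],[0,0,0],1],[[0.5,0,0.15],[0,0,0],1],[[0.2,0,0.1],[0,0,0],1],[[0,0,0],[0,0,0],1],[[0,0,0],[0,0,0],1]]}}

```text
time: 17.9
tool_pos: [0.537, -0.2461, 0.1319]
tool_rot: [0.498, -0.498, 0.502, -0.502]
contact_force: [0.1, 0.1, -1.1]
gripper_width: 0.377
```

```bash
python3 -c "
from plant import manip
from h import *
s=manip.state();print(s['time'],s['tool_pos'],rel(s,np.array([.541,-.252,.029]),UP(np.radians(175))))
f=manip.grab_frame('side');P=cloud(f);b,g,r=[f['img'][...,i].astype(int) for i in range(3)]
m=(r>140)&(g>90)&(b<100)&(r-b>70)&(abs(P[...,0]-.541)<.05)&(abs(P[...,1]+.252)<.06)&(P[...,2]>.045)&(P[...,2]<.2)
q=P[m];print('brass',len(q),q.min(0) if len(q) else 0,q.max(0) if len(q) else 0)
cv2.imwrite('pics/s2.png',cv2.resize(f['img'][180:390,200:440],None,fx=2.5,fy=2.5))
"
```

```text
17.9 [ 0.53696539 -0.24612915  0.13185388] (array([ 0.00744458, -0.00668319, -0.00583051]), array([0.23355586, 4.11415519, 0.16322853]))
brass 220 [ 0.5158024  -0.26523705  0.10830186] [ 0.54727496 -0.23119652  0.14039967]
```

View pics/s2.png

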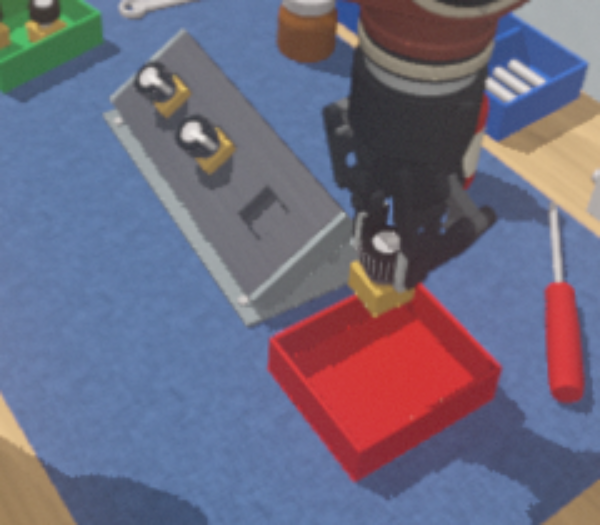

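The s2 view shows the screw upright in the fingers above the tray, its nut at (382,285). The nut's underside is 24 mm below the TCP. I'll lower it.

Request:
{"op": "drive_tool", "data": {"motion": [[[0.24,0.2,0.17],[0,0,0],1],[[0,0.7,0],[0,0,0],1],[[0,0.8,0],[0,0,0],1],[[0,0.7,0],[0,0,0],1],[[0,0.6,0],[0,0,0],1],[[0,0.4,0],[0,0,0],1],[[0,0.3,0],[0,0,0],1],[[0,0.1,0],[0,0,0],1],[[0,0,0],[0,0,0],1],[[0,0,0],[0,0,0],1]]}}

```text
time: 18.95
tool_pos: [0.5419, -0.253, 0.0379]
tool_rot: [-0.498, 0.498, -0.502, 0.503]
contact_force: [0.8, -0.1, -1.6]
gripper_width: 0.376
```

```bash
python3 -c "
from plant import manip
from h import *
s=manip.state();print(s['time'],s['tool_pos'],s['contact_force'],rel(s,np.array([.541,-.252,.0275]),UP(np.radians(175))))
"
```

```text
18.95 [ 0.54189078 -0.25303956  0.0379226 ] [ 0.78050987 -0.07940296 -1.58438327] (array([-0.01113886, -0.0096364 ,  0.01050218]), array([-0.04130047,  0.41690382, -0.03595767]))
```

Request:
{"op": "drive_tool", "data": {"motion": [[[0,0.15,0],[0,0,0],1],[[0,0.12,0],[0,0,0],1],[[0,0.08,0],[0,0,0],1],[[0,0,0],[0,0,0],1],[[0,0,0],[0,0,0],1]]}}

```text
time: 19.45
tool_pos: [0.5414, -0.2527, 0.0285]
tool_rot: [-0.498, 0.498, -0.502, 0.502]
contact_force: [0.5, 0.3, -1.0]
gripper_width: 0.377
```

Request:
{"op": "drive_tool", "data": {"motion": [[[0,0.04,0],[0,0,0],1],[[0,0.04,0],[0,0,0],1],[[0,0,0],[0,0,0],1]]}}

```text
time: 19.75
tool_pos: [0.542, -0.2529, 0.0282]
tool_rot: [-0.498, 0.498, -0.502, 0.502]
contact_force: [-2.2, 2.3, 8.1]
gripper_width: 0.377
```

Request:
{"op": "drive_tool", "data": {"motion": [[[0,0,0],[0,0,0],0.1],[[0,0,0],[0,0,0],-0.1],[[0,0,0],[0,0,0],-0.2],[[0,0,0],[0,0,0],-0.2],[[0,-0.3,0],[0,0,0],-0.2],[[0,-0.6,0],[0,0,0],-0.2],[[0,-0.9,0],[0,0,0],-0.2],[[0,-0.9,0],[0,0,0],-0.2],[[0,-0.9,0],[0,0,0],-0.2],[[0,-0.9,0],[0,0,0],-0.2],[[0,-0.9,0],[0,0,0],-0.2],[[0,0,0],[0,0,0],-0.2]]}}

```text
time: 20.95
tool_pos: [0.5438, -0.2542, 0.1673]
tool_rot: [-0.499, 0.497, -0.499, 0.505]
contact_force: [0.6, 0.8, 1.0]
gripper_width: 0.599
```

```bash
python3 -c "
from plant import manip
from h import *
s,f,P=wr(manip,'w6');print(s['time'],s['tool_pos'],s['contact_force'])
c=np.array([.541,-.252,.045]);Z=np.array([0,0,1.])
d=P-c;m=(f['range_z']>0)&(np.hypot(d[...,0],d[...,1])<.04)&(abs(d[...,2]-.009)<.006)
q=P[m];c0=q.mean(0);n=np.linalg.svd(q-c0,full_matrices=False)[2][2];n*=np.sign(n[2]);print('top disc',m.sum(),(q.min(0)+q.max(0))/2,np.ptp(q,axis=0),'tilt',np.arccos(n[2]))
for n_ in('top','side'):
  f=manip.grab_frame(n_);P=cloud(f)
  for k in('L','M'): print(n_,k,knobs(f,P,KN[k]),index(f,P,k))
cv2.imwrite('pics/s3.png',cv2.resize(f['img'][150:390,200:460],None,fx=2.3,fy=2.3))
"
```

```text
20.95 [ 0.5438448  -0.25416099  0.1672933 ] [0.63011389 0.83811572 0.95591785]
top disc 1645 [ 0.53963795 -0.25318806  0.05245734] [0.03461329 0.03505858 0.00880117] tilt 0.01366088123139953
top L {'n': 199, 'dx': np.float64(-0.0001), 'dy': np.float64(0.0012), 'ex': np.float64(0.0324), 'ey': np.float64(0.0339), 'h': 0.0097} (13, -121.5, 0.01)
top M {'n': 203, 'dx': np.float64(0.0002), 'dy': np.float64(0.0015), 'ex': np.float64(0.0327), 'ey': np.float64(0.0329), 'h': 0.0092} (11, -109.7, 0.0095)
side L {'n': 134, 'dx': np.float64(-0.0007), 'dy': np.float64(-0.0008), 'ex': np.float64(0.0315), 'ey': np.float64(0.0345), 'h': 0.0091} (4, -74.6, 0.0092)
side M {'n': 159, 'dx': np.float64(-0.0006), 'dy': np.float64(0.0005), 'ex': np.float64(0.032), 'ey': np.float64(0.0328), 'h': 0.0091} (7, -76.1, 0.0096)
```

View pics/s3.png

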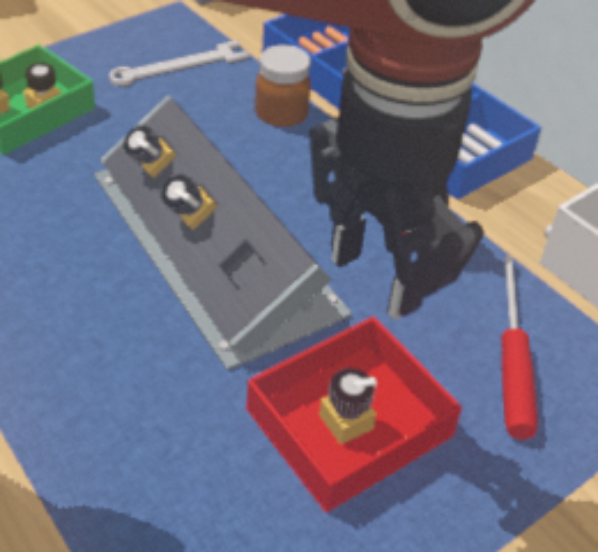

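The screw stands upright in the tray at (350,400), with 0.014 rad tilt and its top at 53 mm. L and M are seated and screwed down, and the gripper is clear.

```bash
python3 -c "
from plant import manip
print(manip.job_done())"
```

```text
the job is handed in; nothing more can be done
None
```

I turned all three screws clockwise to their stops and found that the one nearest the red tray binds. I pulled it out with its nut, stood it upright in the red tray and handed the job in at about 21 s of the 61 s allowed. The hand-in reports no verdict.

**Turning:**
- The left and middle screws (seen from the robot) turned freely, then met their stops with 0.6–0.7 N m of resistance.
- The right one jammed early at 1.4 N m, with its index at about −21° from straight up the slope. About 4° of that is measuring offset, so this fits the 0.3 rad jam.

**Last checks:**
- **Bad screw:** its top is at about 53 mm, its tilt is about 0.01 rad, and it is about 2 mm from the tray centre. The gripper was lifted clear.
- **Good screws:** both knobs are within about 2 mm of where they started. Their indexes read about −75° to −79° from the wrist and side cameras, against a stop at about −74.5°.
- **One disagreement:** the top camera read −110° to −122° for those two indexes. It had only 11–13 pixels on each line, so I trusted the other two cameras.
- **Bystanders:** I judged these only by eye from the last side view. Those in it looked undisturbed, and no contact force was seen while moving past them.

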